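# Put the riveting tools back in their cut-outs

### The job

Put the straight bucking bar, the heel-shaped bucking bar, the flush rivet set and the spare lamp bulb back into the tool-control inserts, each fully down in the cut-out or socket made for its shape. The bulb is thin glass and is parked in the neck of the green oiler lid: take it lightly and set it cap down into its socket gently, without dropping or pressing it. Leave the mallet and the rivet dish where they are.

Things in the scene. Friction and masses are not known exactly. Their poses are not given: they have to be found in the camera images.
- bar: Straight bucking bar: plain steel block 80 long (its x) x 30 wide (y) x 26 mm high, about 0.5 kg. Origin at the centre of its underside, z up. Pinch it across its 30 mm width.
- heel: Heel bucking bar: flat L-shaped steel block 26 mm high, about 0.6 kg. Straight leg 100 mm long (x -50 to +50) and 24 mm wide (y -12 to +12); the foot sticks out at the +x end towards +y (x 26 to 50, y 12 to 36 mm). Origin on the underside at the middle of the straight leg, z up. Pinch the leg across its width near its middle.
- flush_set: Flush (mushroom) rivet set standing on its face: round steel disc 44 mm across and 10 mm thick, above it a 22 mm neck up to 24 mm, then a 13 mm shank up to 56 mm height; about 0.19 kg. Origin at the centre of its underside, z up along the shank.
- bulb: Opal glass bulb, 35 g, upright, cap down. Origin: centre of the cap's end, z up. Cap 15 mm wide, 19 mm neck to 27 mm height, globe 44 mm wide centred 44 mm up. It starts in the neck (39 mm wide, rim at 34 mm) of a fixed green lid (72 mm wide, 14 mm high skirt), origin 5.6 mm above the cart. Pinch the globe's middle at about 10 N; over 60 N summed on the fingers, or 15 N on its insert, breaks it.
- bar_insert: Insert for the straight bar: black sheet on a yellow base, 130 (x) x 90 mm (y), 16 mm thick, fixed on the cart. Rectangular cut-out 94 (x) x 44 mm (y), 10 mm deep, floor 6 mm above the cart. Origin at cart level under the middle of the cut-out. The bar lies in it with its x axis along the insert's x axis, either way round.
- heel_insert: Insert for the heel bar: black sheet on a yellow base, 130 (x) x 90 mm (y), 16 mm thick, fixed on the cart; it spans x -65 to +65 and y -35 to +55 mm. L-shaped cut-out about 7 mm larger all round than the heel bar, 10 mm deep, floor 6 mm above the cart. When the heel bar is home its origin is over this origin (at cart level) and its axes point the same way: foot at +x, towards +y.
- set_insert: Insert for the flush rivet set: black sheet on a yellow base, 130 (x) x 90 mm (y), 16 mm thick, fixed on the cart. Round cut-out 58 mm across, 10 mm deep, floor 6 mm above the cart; the set stands in it on its disc, shank up. Origin at cart level under the middle of the cut-out.
- bulb_insert: Insert for the bulb: black sheet on a yellow base, 130 (x) x 90 mm (y), 16 mm thick, fixed on the cart with a round dimpled socket in the middle: a boss 39 mm outer and 31 mm inner diameter whose rim is 34 mm above the cart, hollow down to 3 mm above the cart. Cap and neck hang inside, the globe rests on the rim, bulb origin 5.6 mm above the cart. Origin at cart level under the middle of the socket.
- mallet: Bystander, to be left alone: copper-headed mallet lying on the cart beside the inserts, head 34 mm thick and 70 mm wide, wooden handle 21 mm thick running 190 mm along -x. Origin at cart level under the middle of the head.
- rivet_dish: Bystander, to be left alone: low round steel dish of rivets, 60 mm across, 19 mm high, among the tools. Origin at the centre of its underside.
Not all that is in view belongs to the job. What is shaped like the bulb but blue is not meant. Leave any red look-alike of the heel alone.

How it is judged (in metres and radians):
At the end, for the whole second after the job is handed in: Each of the four is in its own insert, released and at rest: within 12 mm sideways of the insert's origin, its own origin less than 10 mm above the cart (fully down), within 0.1 rad of upright (bulb 0.3); bar and heel bar within 0.3 rad of the insert's long axis (horizontal distance between bar and bar_insert below 0.012 m and z of bar in the frame of bar_insert below 0.01 m and angle between each of bar, heel, flush_set's own z axis and vertical below 0.1 rad and linear speed of each of bar, heel, flush_set, bulb below 0.02 m/s and contact force between each of bar, heel, flush_set, bulb and the fingers below 0.1 N and angle between the x axis of bar and the x axis of bar_insert, either way round below 0.3 rad and horizontal distance between heel and heel_insert below 0.012 m and z of heel in the frame of heel_insert below 0.01 m and angle between the x axis of heel and the x axis of heel_insert, either way round below 0.3 rad and horizontal distance between flush_set and set_insert below 0.012 m and z of flush_set in the frame of set_insert below 0.01 m and horizontal distance between bulb and bulb_insert below 0.012 m and z of bulb in the frame of bulb_insert below 0.01 m and angle between bulb's own z axis and vertical below 0.3 rad); the robot touches nothing.
It fails at once if the bulb is squeezed by the fingers with more than 60 N in all (contact force between bulb and the fingers above 60 N).
It fails at once if the bulb is pressed or knocked against its insert with more than 15 N (contact force between bulb and bulb_insert above 15 N).
It fails at once if the bulb is dropped (falling free at more than 0.5 m/s) (contact force between bulb and the fingers below 0.1 N and linear speed of bulb above 0.5 m/s).
It fails at once if the mallet is moved by more than 30 mm (distance of mallet from where it was at the start of the episode above 0.03 m).
It fails at once if the rivet dish is moved by more than 30 mm (distance of rivet_dish from where it was at the start of the episode above 0.03 m).
It also fails if it takes over 115 s, if anything falls off the work surface, if the arm or the gripper's body presses on something with over 40 N, if the wrist force passes 120 N, or if a joint passes its speed limit or range.

### The arm

A 6-joint arm with a two-finger parallel gripper is mounted at the origin on the work surface. World frame = base frame: x ahead of the robot, y to its left, z up, the work surface at z = 0. Lengths are in mm, angles in degrees, forces in N, time in s.
With the tool pointing down it reaches from about 350 to 850 mm from the base axis. Payload 8.1 kg.
Tool frame: the origin (TCP) lies at the very end of the fingers, on their centre line; the grasp point (between the pads) lies r.tcp_to_grasp behind it (r.tcp_to_grasp is the distance from the TCP to the grasp point, in mm); z points along the fingers, y is the line along which they close (so a half turn about z gives the same grasp; the last joint's range is limited). The gripper opens to 85 mm and grips with 20 to 120 N. Pads are 22 mm wide; open, the fingers measure 114 mm over their backs; the gripper's body (76 mm by 85 mm) begins 54 mm behind the grasp point. The pads swing forward as they close: fully open they stand 13 mm farther back than shut.
Start: joints at [68.675, 7.471, 85.268, -0, 87.261, -4.893], TCP at [169.709, 575.503, 231.292] pointing down, gripper open.
Joint ranges: [-169.43, 169.43], [-51.17, 129.36], [1.28, 143.12], [-76.62, 256.62], [0, 156.53], [-152.29, 152.29]. Speed limits (degrees/s): [136.94, 136.94, 159.86, 180, 180, 180].

### API

Orientations are given as [roll, pitch, yaw] about the fixed x, y, z axes, in that order (R = Rz(yaw) Ry(pitch) Rx(roll)).
In Python, from bench import r gives the robot as it stands.
- The arm moves only by the shell command python3 -m handwheel 'ROWS' [OPENING] [FORCE]. ROWS is JSON, a list of rows, each a list of 4 numbers: the shift along the tool's x, y, z in m, then the turn about the tool's z in degrees. A call has 1 to 10 rows; each row shifts and turns the commanded pose from where the row before left it, along the tool's axes as they then stand; what a row does not reach is not made up. A row lasts 1/10 s, in which the tool goes at most 50 mm and 8.59 degrees, less where a joint would pass 70% of its speed; a pose out of reach is approached as far as the arm can. A call is refused whole if a number of a shift passes 0.05 or a number of a turn 8.59, either way. A call with a gripper value outside its range is refused whole. OPENING is the finger opening in m, from 0 to 0.0854, set as the call begins (- or left out, the last holds). The fingers move at their own pace and stop on an object; FORCE is the grip in N (left out, the last holds). Time passes only in rows, so rows that do not move let the fingers close. It gives the time, the measured TCP pose, the force, the opening and the grip force at its end, in the units of the state.
- r.sense(): the state, without advancing time (a new reading comes with each control period).
- r.snapshot(name): name is "scene" or "top" or "wrist"; returns the picture (420x560x3 uint8, red, green, blue); there is no depth.
- r.camera_params(name): a dict with "fx", "fy", "cx", "cy" (pixels), "R" (3x3) and "t" (3): a world point X has camera coordinates R X + t; the wrist camera has in their place "mount" (4x4, takes a point from camera to tool coordinates, whose origin is the TCP and whose axes are the flange's). Camera axes: x right, y down, z forward; pixel columns grow to the right and rows downward; lengths in mm; the calibration is good to about 2 mm. A picture is of the moment at which its call begins: read the wrist's pose just before it. camera_params takes no time and is no camera call.
- r.hand_in(): hands the job in; it is judged then, once.
The state is a dict: "time": time; "joint_pos": joint angles; "qd": joint speeds; "joint_efforts": joint torques, N m; "tool_pos": TCP position; "tcp_rot": TCP orientation; "ft_force": force on the tool from outside, world axes, zero at the start; "wrist_torque": the same for the moment, N m; "finger_gap": finger opening in mm; "grip_force": force on a finger pad.
Only numpy, scipy, OpenCV 4.12 (cv2) and the standard library are available. Lean on these libraries where they do the work, as an engineer would, in place of code of your own. Each camera call takes 0.05 s, during which the arm holds its last target. There are 200 camera calls.

## Working session

There is one attempt and no reset: what is moved stays moved. The work goes in short steps, Python scripts to look and compute and a shell command to move; the robot and the scene stay as the last step left them, time stands still between calls to the robot, and variables do not carry over. Pictures are saved under pics/ and viewed, at most 14 in all, crops included, and the job is handed in when it is done.

```bash
ls; mkdir -p pics; python3 - <<'E'
from bench import r
import cv2,numpy as np
s=r.sense();print(s['time'],s['tool_pos'],s['tcp_rot'],s['finger_gap'],r.tcp_to_grasp)
for n in("scene","top"):
    p=r.snapshot(n);cv2.imwrite(f"pics/{n}0.png",p[:,:,::-1])
    c=r.camera_params(n);print(n,{k:np.round(v,3).tolist() for k,v in c.items()})
print(np.round(r.camera_params("wrist")["mount"],3).tolist())
E
```

```text
pics
0.0 [169.49487734 574.96922979 230.22726479] [-1.79892697e+02 -1.02958969e-02  1.63566535e+02] 85.25665086622007 18.700000000000003
scene {'fx': 428.323, 'fy': 428.323, 'cx': 280.853, 'cy': 217.09, 'R': [[-0.215, 0.977, -0.006], [0.841, 0.182, -0.51], [-0.497, -0.115, -0.86]], 't': [101.858, -351.858, 1546.579]}
top {'fx': 513.881, 'fy': 513.881, 'cx': 270.174, 'cy': 210.054, 'R': [[0.029, -1.0, 0.002], [-0.995, -0.029, -0.095], [0.095, 0.0, -0.995]], 't': [0.38, 455.268, 1362.28]}
[[-0.001, -0.951, -0.308, 77.798], [1.0, -0.001, -0.0, 0.38], [-0.0, -0.308, 0.951, -141.635], [0.0, 0.0, 0.0, 1.0]]
```

View pics/top0.png

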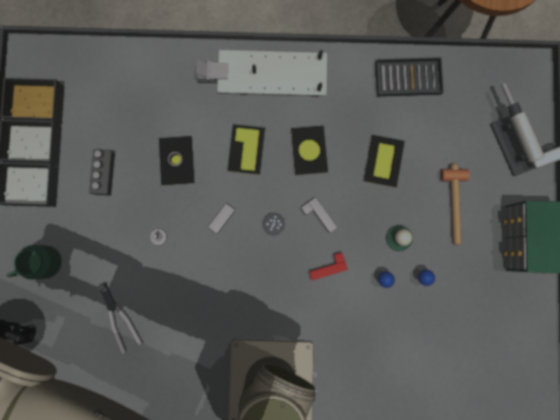

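View pics/scene0.png

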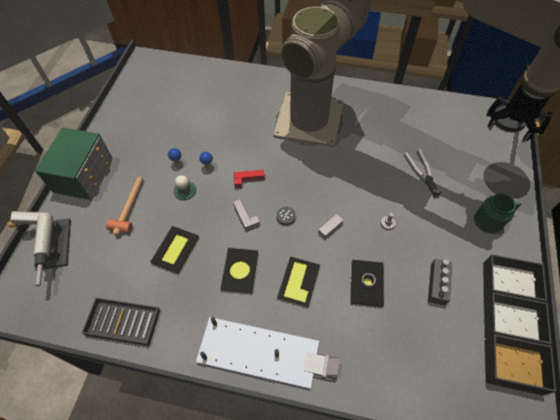

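The top view shows the bar at (222,218), dish at (274,224) and flush set at (158,237). The inserts are bulb (177,160), heel (246,150), set (309,150) and bar (384,160).

- **Heel candidates:** grey L at (320,214) and red L at (328,267). The grey steel one fits; the red is the look-alike.
- **Bulb candidates:** opal white in the green lid at (402,237), blue at (387,280) and (427,278). The white one in the green lid fits.

I'll confirm these in one enlarged crop while measuring.

```bash
cat > h.py <<'E'
from bench import r
import cv2,numpy as np
from scipy.spatial.transform import Rotation as Ro
def snap(n,f=None):
    s=r.sense();p=r.snapshot(n)
    if f: cv2.imwrite("pics/"+f,p[:,:,::-1])
    return p,s
def cam(n,s=None):
    c=r.camera_params(n);K=np.array([[c['fx'],0,c['cx']],[0,c['fy'],c['cy']],[0,0,1]])
    if n=="wrist":
        T=np.eye(4);T[:3,:3]=Ro.from_euler('xyz',s['tcp_rot'],degrees=True).as_matrix();T[:3,3]=s['tool_pos']
        M=T@np.array(c['mount']);return K,M[:3,:3],M[:3,3]
    R=np.array(c['R']);return K,R.T,-R.T@np.array(c['t'])
def ray(n,uv,z,s=None):
    K,Rw,o=cam(n,s);uv=np.atleast_2d(uv).astype(float)
    d=(Rw@np.linalg.inv(K)@np.c_[uv,np.ones(len(uv))].T).T
    return o+d*((z-o[2])/d[:,2])[:,None]
def blobs(mask,amin=30):
    n,l,st,c=cv2.connectedComponentsWithStats(mask.astype(np.uint8))
    return [(st[i,4],c[i],(l==i)) for i in range(1,n) if st[i,4]>=amin]
def rect(mask_,n,z,s=None):
    "min-area rectangle on plane z: centre, (long,short), yaw of long axis"
    c=max(cv2.findContours(mask_.astype(np.uint8),cv2.RETR_EXTERNAL,cv2.CHAIN_APPROX_NONE)[0],key=len)[:,0]
    w=ray(n,c,z,s)[:,:2].astype(np.float32);b=cv2.boxPoints(cv2.minAreaRect(w));e=b[1]-b[0];f=b[2]-b[1]
    if np.hypot(*e)<np.hypot(*f): e,f=f,e
    return b.mean(0).round(1),(np.hypot(*e).round(1),np.hypot(*f).round(1)),np.degrees(np.arctan2(e[1],e[0])).round(1)%180
def goal(x,y,z,yaw):
    "tool-frame shift (m) and turn to reach a TCP pose from here, tool down; yaw mod 180"
    s=r.sense();R=Ro.from_euler('xyz',s['tcp_rot'],degrees=True).as_matrix()
    d=R.T@(np.array([x,y,z])-s['tool_pos'])/1000
    ty=np.degrees(np.arctan2(R[1,1],R[0,1])) # dir of closing axis
    t=(yaw-ty+90)%180-90
    print('t',round(s['time'],1),'pos',s['tool_pos'].round(1),'closing yaw',round(ty,1),'shift',d.round(4),'turn',round(-t,1),'J6',round(s['joint_pos'][5],1))
E
python3 - <<'E'
from h import *
p,s=snap("top");h=cv2.cvtColor(p,cv2.COLOR_RGB2HSV).astype(int);H,S,V=h[...,0],h[...,1],h[...,2]
yl=(H>22)&(H<45)&(S>120)&(V>100)
for a,c,m in blobs(yl,40): print('yellow',a,c.round(1),rect(m,'top',6))
dk=(V<45)|yl
sub=np.zeros_like(dk);sub[120:190,150:420]=1
for a,c,m in blobs(dk&sub,300): print('dark',a,c.round(1),rect(m,'top',16))
gr=(S<45)&(V>105);sub[:]=0;sub[190:260,140:420]=1
for a,c,m in blobs(gr&sub,20): print('grey',a,c.round(1),rect(m,'top',26),ray('top',c,44).round(1))
gn=(H>50)&(H<85)&(S>60)&sub
for a,c,m in blobs(gn,20): print('green',a,c.round(1),rect(m,'top',14))
cv2.imwrite('pics/crop1.png',cv2.resize(p[125:290,140:440,::-1],None,fx=2.6,fy=2.6,interpolation=cv2.INTER_CUBIC))
E
```

```text
yellow 687 [247.8 146.7] (array([624.3,  87. ], dtype=float32), (np.float32(113.9), np.float32(62.4)), np.float32(176.2))
yellow 340 [309.  149.6] (array([627.3, -88.6], dtype=float32), (np.float32(55.2), np.float32(53.2)), np.float32(91.7))
yellow 521 [383.7 160.5] (array([ 602.8, -294.7], dtype=float32), (np.float32(92.9), np.float32(43.1)), np.float32(170.4))
yellow 52 [175.5 159. ] (array([589.2, 278.4], dtype=float32), (np.float32(23.3), np.float32(17.8)), np.float32(137.6))
dark 313 [234.8 154.1] (array([623.6, 113.7], dtype=float32), (np.float32(122.3), np.float32(30.8)), np.float32(179.5))
dark 916 [309.  149.8] (array([624.6, -87.8], dtype=float32), (np.float32(124.0), np.float32(84.0)), np.float32(6.3))
dark 687 [247.8 146.7] (array([622.2,  86.5], dtype=float32), (np.float32(113.1), np.float32(61.9)), np.float32(176.2))
dark 1192 [176.3 160.5] (array([585.2, 274.3], dtype=float32), (np.float32(125.1), np.float32(85.0)), np.float32(5.9))
dark 728 [383.4 160.4] (array([ 601. , -291.9], dtype=float32), (np.float32(124.8), np.float32(86.1)), np.float32(170.2))
dark 340 [309.  
[... 490 characters left out ...]
427.5 143.5  44. ]]
grey 40 [272.2 223.6] (array([416. ,   6.2], dtype=float32), (np.float32(29.5), np.float32(13.4)), np.float32(1.7)) [[417.1   7.   44. ]]
grey 20 [278.8 223.8] (array([417.8, -11.2], dtype=float32), (np.float32(21.5), np.float32(10.7)), np.float32(1.6)) [[417.1 -10.2  44. ]]
grey 197 [157.5 237.2] (array([373.8, 312.2], dtype=float32), (np.float32(42.9), np.float32(40.0)), np.float32(2.8)) [[372.6 308.3  44. ]]
grey 182 [404.4 237.3] (array([ 392.1, -346.8], dtype=float32), (np.float32(39.2), np.float32(38.3)), np.float32(45.9)) [[ 391.  -342.5   44. ]]
green 164 [393.1 240. ] (array([ 386.5, -324. ], dtype=float32), (np.float32(64.5), np.float32(41.9)), np.float32(22.3))
```

View pics/crop1.png

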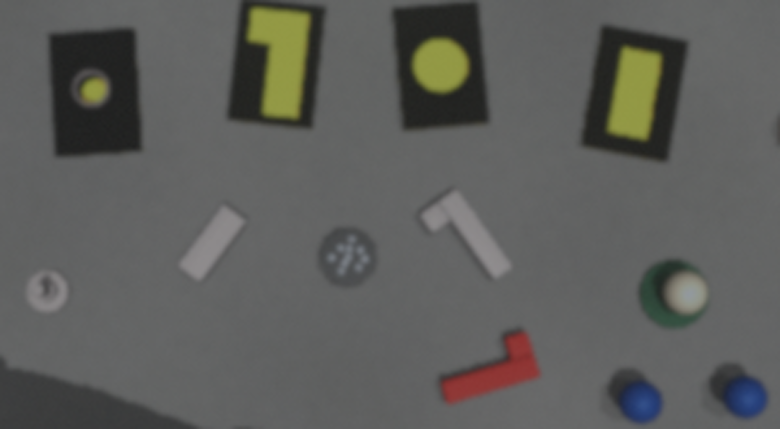

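The crop confirms it: the grey L at crop (470,235) is the heel, the opal bulb sits in the green lid at (685,293), and the two blue globes and the red L are decoys. Next I refine the heel's pose and work out the move to the flush set.

```bash
python3 - <<'E'
from h import *
p,s=snap("top");h=cv2.cvtColor(p,cv2.COLOR_RGB2HSV).astype(int);H,S,V=h[...,0],h[...,1],h[...,2]
g=(S<45)&(V>105);g[:190]=0;g[260:]=0;g[:,:300]=0;g[:,350:]=0
m=max(blobs(g,50),key=lambda b:b[0])[2]
c=max(cv2.findContours(m.astype(np.uint8),cv2.RETR_EXTERNAL,cv2.CHAIN_APPROX_NONE)[0],key=len)
w=ray('top',c[:,0],26)[:,:2].astype(np.float32)
hu=cv2.approxPolyDP(cv2.convexHull(w),5,True)[:,0]
for a,b in zip(hu,np.roll(hu,-1,0)): print(a.round(1),b.round(1),np.hypot(*(b-a)).round(1),np.degrees(np.arctan2(*(b-a)[::-1])).round(1))
for yaw in(28,30,31,32,34):
    a=np.radians(yaw);X=w@[np.cos(a),np.sin(a)];Y=w@[-np.sin(a),np.cos(a)]
    cx=(X.min()+X.max())/2;cy=(Y.min()+Y.max())/2-12
    print(yaw,np.ptp(X),np.ptp(Y),'origin',cx*np.cos(a)-cy*np.sin(a),cx*np.sin(a)+cy*np.cos(a))
goal(374,315,130,73.6)
E
```

```text
[465.4 -71.7] [ 403.  -145.4] 96.6 -130.3
[ 403.  -145.4] [ 408.9 -164. ] 19.5 -72.4
[ 408.9 -164. ] [ 419.6 -163.8] 10.7 1.0
[ 419.6 -163.8] [ 490.8 -108.8] 90.0 37.7
[ 490.8 -108.8] [465.4 -71.7] 45.0 124.4
28 101.88874534675574 61.087418678880624 origin 446.34643875261935 -128.60396308096193
30 102.00736735869509 58.423333600299884 origin 446.2707628515136 -128.55374855075038
31 102.02513169996644 57.06439232807497 origin 446.2323142461376 -128.53665436693584
32 102.01181819778225 55.688068689151805 origin 446.1952295066975 -128.5240123173966
34 101.89198335011142 52.8849564443953 origin 446.1259813475217 -128.51173811474177
t 0.2 pos [169.6 575.2 230.6] closing yaw 73.6 shift [-0.2697 -0.1916  0.1008] turn -0.0 J6 -4.9
```

```bash
python3 -m handwheel '[[-0.034,-0.024,0.012,0],[-0.034,-0.024,0.012,0],[-0.034,-0.024,0.012,0],[-0.034,-0.024,0.012,0],[-0.034,-0.024,0.013,0],[-0.034,-0.024,0.013,0],[-0.033,-0.024,0.013,0],[-0.033,-0.024,0.013,0],[0,0,0,0],[0,0,0,0]]' 0.0854 40
python3 - <<'E'
from h import *
p,s=snap("wrist","w1.png");goal(374,315,130,73.6)
E
```

```text
time: 1.2
tool_pos: [374.5, 314.2, 130.9]
tcp_rot: [-180.0, -0.0, 163.4]
ft_force: [-0.2, 0.4, -0.1]
finger_gap: 85.4
grip_force: 0.0
t 1.2 pos [374.3 315.1 131.4] closing yaw 73.5 shift [ 0.0002 -0.0002  0.0014] turn -0.1 J6 -39.4
```

View pics/w1.png

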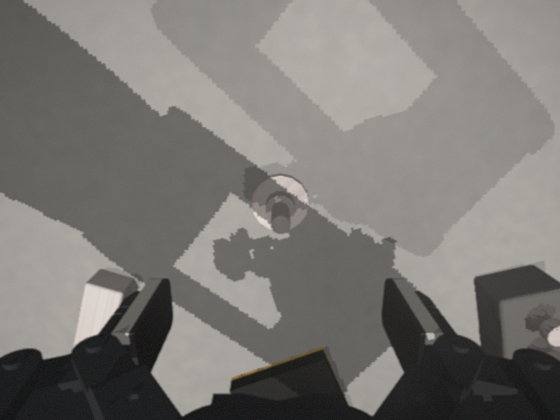

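The wrist view shows the flush set's disc at about (280,203), with its shank leaning down to (281,222). It is midway between the fingers, and a block's edge shows at (515,310).

```bash
python3 - <<'E'
from h import *
s=r.sense()
print(ray('wrist',[[280,201]],10,s),ray('wrist',[[279,203]],24,s),ray('wrist',[[281,222]],56,s))
K,R,o=cam('wrist',s);print(o,s['tool_pos'])
E
```

```text
[[374.72143206 317.84540817  10.        ]] [[371.95922108 317.78975554  24.        ]] [[375.0817493  317.98999147  56.        ]]
[299.82601375 337.53462601 273.09037339] [374.27360566 315.14109067 131.42476817]
```

```bash
python3 -m handwheel '[[0,0.0025,0.02,0],[0,0,0.03,0],[0,0,0.03,0],[0,0,0.02,0],[0,0,0.004,0],[0,0,0,0]]'
python3 -m handwheel '[[0,0,0,0],[0,0,0,0],[0,0,0,0],[0,0,0,0],[0,0,0,0],[0,0,0,0],[0,0,0,0]]' 0.005 50
python3 -m handwheel '[[0,0,-0.02,0],[0,0,-0.03,0],[0,0,-0.03,0],[0,0,0,0]]'
python3 -c "
from h import *
goal(626.3,-88.3,115,73.5)"
```

```text
time: 1.85
tool_pos: [374.3, 318.2, 27.3]
tcp_rot: [-180.0, -0.0, 163.7]
ft_force: [0.0, 0.6, 0.6]
finger_gap: 85.2
grip_force: 0.0
time: 2.55
tool_pos: [375.3, 317.4, 27.6]
tcp_rot: [180.0, 0.0, 163.6]
ft_force: [0.0, -0.5, 2.7]
finger_gap: 11.3
grip_force: 48.7
time: 2.95
tool_pos: [377.5, 319.1, 111.7]
tcp_rot: [179.7, 0.3, 163.6]
ft_force: [0.7, 1.0, -1.8]
finger_gap: 11.2
grip_force: 49.0
t 3.0 pos [377.5 319.1 111.7] closing yaw 73.6 shift [-0.3539 -0.3204 -0.0035] turn 0.1 J6 -39.3
```

```bash
python3 -m handwheel '[[-0.02,-0.018,0,0],[-0.036,-0.032,0,0],[-0.036,-0.032,0,0],[-0.036,-0.032,0,0],[-0.036,-0.032,0,0],[-0.036,-0.032,0,0],[-0.036,-0.032,0,0],[-0.036,-0.032,0,0],[-0.036,-0.032,0,0],[-0.036,-0.032,0,0]]'
python3 -m handwheel '[[-0.01,-0.014,0,0],[0,0,0,0],[0,0,0,0],[0,0,0,0]]'
python3 - <<'E'
from h import *
p,s=snap("wrist","w2.png");goal(626.3,-88.3,115,73.5)
h=cv2.cvtColor(p,cv2.COLOR_RGB2HSV).astype(int)
y=(h[...,0]>22)&(h[...,0]<45)&(h[...,1]>120)&(h[...,2]>70)
for a,c,m in blobs(y,100): print(a,c,rect(m,'wrist',6,s))
t,s=snap("top");h=cv2.cvtColor(t,cv2.COLOR_RGB2HSV)
E
```

```text
time: 3.95
tool_pos: [618.4, -75.2, 105.5]
tcp_rot: [180.0, -0.1, 163.6]
ft_force: [0.3, 0.5, -1.8]
finger_gap: 11.6
grip_force: 49.0
time: 4.35
tool_pos: [623.2, -88.3, 106.4]
tcp_rot: [180.0, -0.1, 163.6]
ft_force: [-0.2, 0.4, -0.4]
finger_gap: 11.2
grip_force: 49.0
t 4.4 pos [623.4 -88.2 106.7] closing yaw 73.6 shift [-0.0028  0.0008 -0.0083] turn 0.1 J6 -86.4
9620 [521.41018711 142.11683992] (array([625.4,  82.4], dtype=float32), (np.float32(114.2), np.float32(44.1)), np.float32(176.2))
933 [302.74383708 199.34083601] (array([622.3, -68.1], dtype=float32), (np.float32(38.4), np.float32(18.9)), np.float32(37.0))
233 [244.22746781 214.06866953] (array([ 619.2, -111.2], dtype=float32), (np.float32(25.9), np.float32(9.1)), np.float32(162.3))
2268 [ 12.90079365 279.48500882] (array([ 614.3, -282.7], dtype=float32), (np.float32(90.5), np.float32(28.4)), np.float32(150.5))
```

View pics/w2.png

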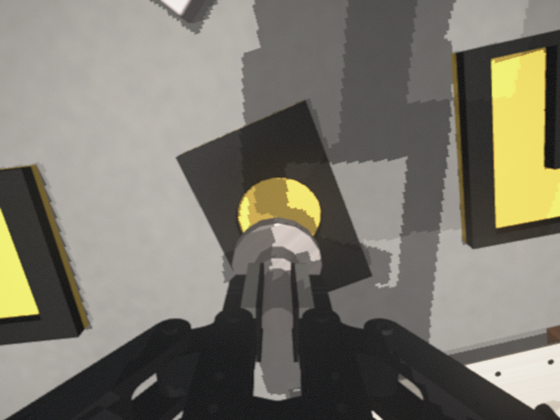

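The hole shows as a yellow disc spanning columns 237–322 with its top at row 178, so its centre is about (280,215). The set hangs upright just below it in the image, with its disc centred on column 279.

```bash
python3 - <<'E'
from h import *
s=r.sense()
print(ray('wrist',[[280,178],[237,213],[322,213],[280,215]],16,s).round(1))
goal(625,-88.3,32,73.6)
E
```

```text
[[ 600.3  -78.9   16. ]
 [ 615.2 -113.4   16. ]
 [ 631.4  -58.6   16. ]
 [ 624.8  -86.1   16. ]]
t 4.5 pos [623.6 -88.3 107. ] closing yaw 73.7 shift [-0.0014  0.0003  0.075 ] turn 0.1 J6 -86.4
```

```bash
python3 -m handwheel '[[-0.0014,0.0014,0.02,0],[0,0,0.02,0],[0,0,0.015,0],[0,0,0.01,0],[0,0,0.005,0],[0,0,0.003,0],[0,0,0,0]]'
python3 -m handwheel '[[0,0,0,0],[0,0,0,0]]' 0.04
python3 -m handwheel '[[0,0,-0.02,0],[0,0,-0.03,0],[0,0,-0.03,0],[0,0,-0.03,0],[0,0,0,0]]' 0.06
python3 - <<'E'
from h import *
snap("wrist","w3.png");p,s=snap("top","t3.png");cv2.imwrite('pics/t3c.png',cv2.resize(p[110:260,140:430,::-1],None,fx=2.5,fy=2.5,interpolation=cv2.INTER_CUBIC))
goal(446,-128,120,36+90)
E
```

```text
time: 5.15
tool_pos: [626.0, -88.8, 34.5]
tcp_rot: [-180.0, 0.0, 163.6]
ft_force: [0.3, 0.3, -1.8]
finger_gap: 11.5
grip_force: 49.0
time: 5.35
tool_pos: [626.8, -89.0, 35.5]
tcp_rot: [180.0, 0.1, 163.6]
ft_force: [-1.1, -0.1, -1.4]
finger_gap: 39.2
grip_force: 0.0
time: 5.85
tool_pos: [629.6, -89.6, 151.4]
tcp_rot: [180.0, 0.6, 163.6]
ft_force: [1.1, -0.4, -0.4]
finger_gap: 59.9
grip_force: 0.0
t 6.0 pos [626.9 -89.1 146.2] closing yaw 73.6 shift [ 0.1626 -0.0886  0.0256] turn -52.4 J6 -86.3
```

View pics/w3.png

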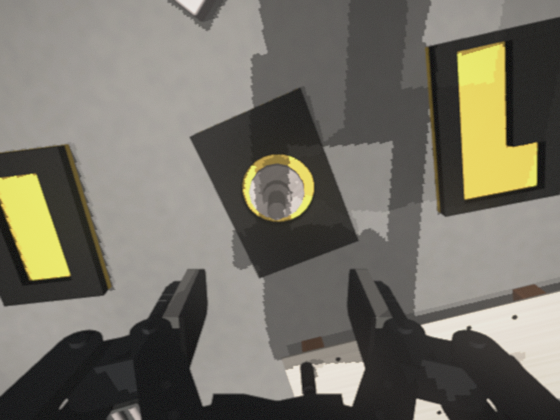

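The flush set is in its cut-out: disc at (275,191) inside the ring at (278,188). Heel next.

```bash
python3 -m handwheel '[[0.0405,-0.022,0.004,0],[0.0405,-0.022,0.004,0],[0.0405,-0.022,0.004,0],[0.0405,-0.022,0.004,0],[0,0,0,8.5],[0,0,0,8.5],[0,0,0,8.5],[0,0,0,8.5],[0,0,0,8.5],[0,0,0,8.5]]' 0.0854
python3 -m handwheel '[[0,0,0,8.5],[0,0,0,8.5],[0,0,0,8.5],[0,0,0,8.5],[0,0,0,8.5],[0,0,0,8.5],[0,0,0,8.5],[0,0,0,8.5],[0,0,0,8.5],[0,0,0,0]]'
python3 - <<'E'
from h import *
p,s=snap("wrist","w4.png");goal(446,-128,12,-54)
h=cv2.cvtColor(p,cv2.COLOR_RGB2HSV).astype(int)
for a,c,m in blobs((h[...,2]>185)&(h[...,1]<40),800): print(a,c,rect(m,'wrist',26,s))
E
```

```text
time: 6.95
tool_pos: [444.6, -127.0, 126.9]
tcp_rot: [-179.9, -0.1, 112.2]
ft_force: [-0.4, 0.4, -0.3]
finger_gap: 85.0
grip_force: 0.0
time: 7.95
tool_pos: [444.7, -127.0, 127.0]
tcp_rot: [-179.9, 0.1, 35.9]
ft_force: [-0.0, 0.4, -0.1]
finger_gap: 85.2
grip_force: 0.0
t 8.0 pos [ 444.8 -127.   127.2] closing yaw -53.7 shift [0.0005 0.0017 0.1151] turn 0.3 J6 31.5
1763 [279.75042541 242.54963131] (array([ 428.9, -140.3], dtype=float32), (np.float32(50.3), np.float32(22.2)), np.float32(36.7))
```

View pics/w4.png

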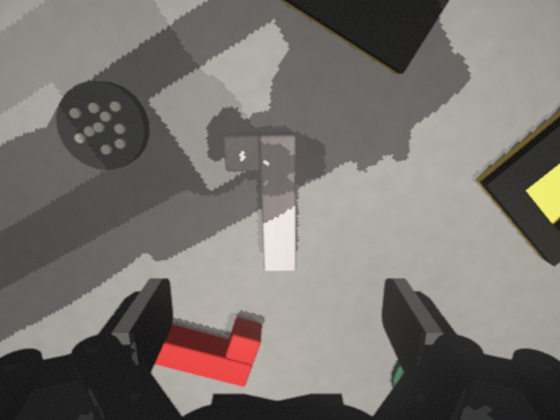

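The grey heel's leg runs from (279,136) to (280,270), upright in the image, with the foot at the upper left (225–262,137–170). The red look-alike is at (165–262,315–385) and the dish at (103,124). I'll check finger clearances.

```bash
python3 - <<'E'
from h import *
s=r.sense()
w=ray('wrist',[[279,136],[280,270],[263,200],[297,200],[245,318],[168,335],[262,330]],26,s);R=Ro.from_euler('xyz',s['tcp_rot'],degrees=True).as_matrix()
print(w.round(1));print(((w-s['tool_pos'])@R).round(1))
E
```

```text
[[ 488.4  -97.2   26. ]
 [ 410.1 -155.7   26. ]
 [ 446.6 -114.2   26. ]
 [ 460.5 -133.2   26. ]
 [ 360.9 -158.3   26. ]
 [ 312.2 -118.2   26. ]
 [ 359.8 -175.2   26. ]]
[[  52.9    1.9  101.1]
 [ -44.8    2.8  101.2]
 [   9.1   -9.1  101.2]
 [   9.1   14.5  101.1]
 [ -86.   -24.3  101.3]
 [-101.6  -85.3  101.4]
 [ -96.9  -11.2  101.3]]
```

```bash
python3 -m handwheel '[[0.009,0.0025,0.02,0],[0,0,0.03,0],[0,0,0.03,0],[0,0,0.02,0],[0,0,0.01,0],[0,0,0.005,0],[0,0,0,0]]'
python3 -m handwheel '[[0,0,0,0],[0,0,0,0],[0,0,0,0],[0,0,0,0],[0,0,0,0],[0,0,0,0],[0,0,0,0]]' 0.01 100
python3 -m handwheel '[[0,0,-0.01,0],[0,0,-0.03,0],[0,0,-0.03,0],[0,0,-0.03,0],[0,0,0,0]]'
python3 -c "
from h import *
goal(627.5,74.4,115,-93.8)"
```

```text
time: 8.7
tool_pos: [454.2, -124.0, 13.2]
tcp_rot: [-180.0, 0.0, 36.2]
ft_force: [-0.1, 0.4, 0.9]
finger_gap: 85.2
grip_force: 0.0
time: 9.4
tool_pos: [454.6, -124.0, 14.2]
tcp_rot: [180.0, -0.0, 36.1]
ft_force: [-3.7, 2.1, 8.5]
finger_gap: 21.4
grip_force: 99.3
time: 9.9
tool_pos: [457.1, -125.2, 117.7]
tcp_rot: [179.6, -0.2, 36.1]
ft_force: [1.8, -0.3, -6.8]
finger_gap: 20.9
grip_force: 99.5
t 9.9 pos [ 457.1 -125.2  117.7] closing yaw -53.9 shift [ 0.2553 -0.061   0.0033] turn 39.9 J6 32.4
```

```bash
python3 -m handwheel '[[0.025,-0.006,0,0],[0.043,-0.0103,0,0],[0.043,-0.0103,0,0],[0.043,-0.0103,0,0],[0.043,-0.0103,0,0],[0.043,-0.0103,0,0],[0.015,-0.0035,0,0],[0,0,0,8],[0,0,0,8],[0,0,0,8]]'
python3 -m handwheel '[[0,0,0,8],[0,0,0,8],[0,0,0,0],[0,0,0,0]]'
python3 - <<'E'
from h import *
p,s=snap("wrist","w5.png");goal(627.5,74.4,115,-93.8)
E
```

```text
time: 10.9
tool_pos: [622.9, 75.6, 109.8]
tcp_rot: [-180.0, 0.2, 11.8]
ft_force: [0.5, 1.0, -6.1]
finger_gap: 21.2
grip_force: 99.5
time: 11.3
tool_pos: [623.4, 75.3, 111.2]
tcp_rot: [180.0, 0.2, -3.7]
ft_force: [-0.1, -0.2, -6.1]
finger_gap: 21.1
grip_force: 99.5
t 11.3 pos [623.7  75.3 111.7] closing yaw -93.7 shift [ 0.0039  0.0007 -0.0033] turn 0.1 J6 95.9
```

View pics/w5.png

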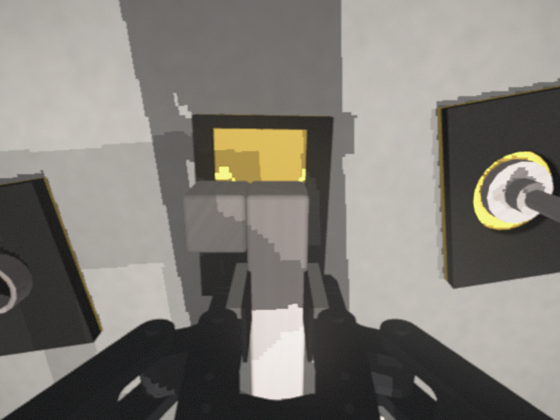

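The heel hangs aligned. Its leg's far end spans columns 246–308 at row 196, with the foot's left side at column 185. The yellow cut-out's far edge is at row 128, columns 214–306. I'll compare the two in the world frame.

```bash
python3 - <<'E'
from h import *
s=r.sense();R=Ro.from_euler('xyz',s['tcp_rot'],degrees=True).as_matrix()
f=lambda uv,z:((ray('wrist',uv,z,s)-s['tool_pos'])@R)[:,:2].round(1)
print('heel top corners',f([[246,196],[308,196],[187,196]],124.5),'bottom',f([[308,183]],98.5))
print('cut floor far corners',f([[214,129],[306,129]],6))
print('sheet far corners z16',f([[193,115],[333,117]],16))
E
```

```text
heel top corners [[ 44.  -11.5]
 [ 44.   11.2]
 [ 44.  -33.2]] bottom [[42.6 13.3]]
cut floor far corners [[ 57.1 -42. ]
 [ 57.1  19.1]]
sheet far corners z16 [[ 66.7 -53.1]
 [ 65.4  35.2]]
```

```bash
python3 -m handwheel '[[0.0055,0,0.02,0],[0,0,0.025,0],[0,0,0.02,0],[0,0,0.015,0],[0,0,0.007,0],[0,0,0.003,0],[0,0,0,0],[0,0,0,0]]'
python3 -m handwheel '[[0,0,0.001,0],[0,0,0,0]]'
```

```text
time: 12.15
tool_pos: [631.0, 75.0, 24.6]
tcp_rot: [-180.0, -0.1, -3.9]
ft_force: [0.5, 0.1, -6.8]
finger_gap: 21.3
grip_force: 99.4
time: 12.35
tool_pos: [630.5, 75.0, 23.0]
tcp_rot: [-180.0, -0.1, -3.9]
ft_force: [-0.6, 0.0, -6.6]
finger_gap: 21.0
grip_force: 99.4
```

```bash
python3 -m handwheel '[[0,0,0.0015,0],[0,0,0.001,0],[0,0,0,0]]'
python3 -m handwheel '[[0,0,0,0],[0,0,0,0]]' 0.04
python3 -m handwheel '[[0,0,-0.02,0],[0,0,-0.03,0],[0,0,-0.04,0],[0,0,-0.04,0],[0,0,0,0],[0,0,0,0]]' 0.06
python3 - <<'E'
from h import *
p,s=snap("wrist","w6.png");goal(429,145.3,120,-34.8+90)
E
```

```text
time: 12.65
tool_pos: [630.2, 75.0, 20.3]
tcp_rot: [-180.0, -0.0, -3.9]
ft_force: [-2.8, 0.6, -2.2]
finger_gap: 20.9
grip_force: 100.0
time: 12.85
tool_pos: [630.9, 75.1, 20.6]
tcp_rot: [-180.0, -0.1, -3.9]
ft_force: [-0.1, 0.0, -1.8]
finger_gap: 40.1
grip_force: 0.0
time: 13.45
tool_pos: [631.7, 75.1, 152.3]
tcp_rot: [-180.0, -0.3, -3.9]
ft_force: [0.1, -0.2, -1.8]
finger_gap: 60.3
grip_force: 0.0
t 13.5 pos [630.3  75.  150.2] closing yaw -93.9 shift [-0.2057 -0.0563  0.03  ] turn 30.9 J6 96.1
```

View pics/w6.png

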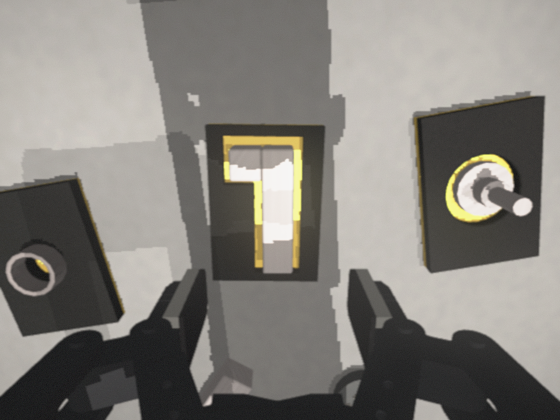

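The heel is down in its cut-out with a yellow gap all round, at (225–302,138–272). Bar next.

```bash
python3 -m handwheel '[[-0.041,-0.0113,0.005,0],[-0.041,-0.0113,0.005,0],[-0.041,-0.0113,0.005,0],[-0.041,-0.0113,0.005,0],[-0.041,-0.0113,0.005,0],[0,0,0,8],[0,0,0,8],[0,0,0,8],[0,0,0,7],[0,0,0,0]]' 0.0854
python3 - <<'E'
from h import *
import time
p,s=snap("wrist","w7.png");s=r.sense();p,_=snap("wrist","w7.png");goal(429,145.3,120,-34.8+90)
h=cv2.cvtColor(p,cv2.COLOR_RGB2HSV).astype(int)
for a,c,m in blobs((h[...,2]>215)&(h[...,1]<30),800): print(a,c,rect(m,'wrist',26,s))
E
```

```text
time: 14.5
tool_pos: [428.2, 145.2, 123.2]
tcp_rot: [179.9, 0.1, -35.0]
ft_force: [-0.0, 0.1, 0.1]
finger_gap: 85.5
grip_force: 0.0
t 14.6 pos [428.5 145.3 123.6] closing yaw -124.7 shift [ 0.0004 -0.0003  0.0036] turn 0.1 J6 136.9
2347 [275.27354069 218.6472092 ] (array([423. , 151.1], dtype=float32), (np.float32(54.7), np.float32(27.4)), np.float32(145.9))
```

View pics/w7.png

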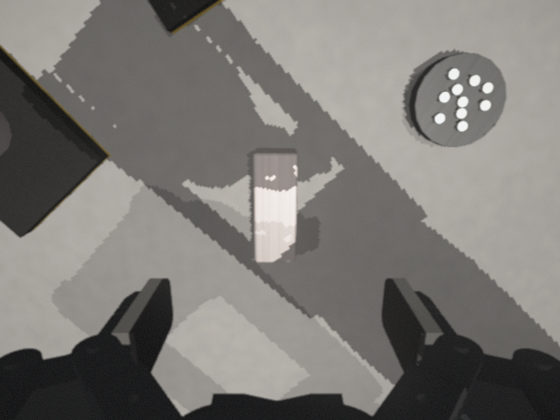

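The bar's top face spans columns 254–298 and rows 154–262, upright in the image and between the fingers.

```bash
python3 - <<'E'
from h import *
s=r.sense();R=Ro.from_euler('xyz',s['tcp_rot'],degrees=True).as_matrix()
print(((ray('wrist',[[276,154],[274.5,262],[254,208],[298,208]],26,s)-s['tool_pos'])@R)[:,:2].round(1))
E
```

```text
[[ 41.5  -1.4]
 [-36.7  -2.6]
 [  4.3 -16.6]
 [  4.3  13.7]]
```

```bash
python3 -m handwheel '[[0.0025,-0.0015,0.02,0],[0,0,0.03,0],[0,0,0.03,0],[0,0,0.02,0],[0,0,0.008,0],[0,0,0.003,0],[0,0,0,0]]'
python3 -m handwheel '[[0,0,0,0],[0,0,0,0],[0,0,0,0],[0,0,0,0],[0,0,0,0],[0,0,0,0],[0,0,0,0]]' 0.01 100
python3 -m handwheel '[[0,0,-0.01,0],[0,0,-0.03,0],[0,0,-0.03,0],[0,0,-0.03,0],[0,0,0,0]]'
python3 -c "
from h import *
goal(601.9,-293.6,115,-99.6)"
```

```text
time: 15.3
tool_pos: [432.5, 145.3, 14.1]
tcp_rot: [-180.0, -0.0, -34.9]
ft_force: [0.6, -0.7, 0.8]
finger_gap: 85.1
grip_force: 0.0
time: 16.0
tool_pos: [432.9, 145.3, 14.8]
tcp_rot: [-180.0, -0.0, -34.9]
ft_force: [-3.4, -1.5, 7.9]
finger_gap: 27.3
grip_force: 99.8
time: 16.5
tool_pos: [435.1, 145.9, 118.4]
tcp_rot: [-179.7, -0.3, -34.9]
ft_force: [1.9, 0.3, -4.9]
finger_gap: 27.2
grip_force: 100.2
t 16.5 pos [435.1 145.9 118.4] closing yaw -124.9 shift [0.3884 0.2648 0.0039] turn -25.3 J6 137.1
```

```bash
python3 -m handwheel '[[0.02,0.0136,0,0],[0.035,0.024,0,0],[0.038,0.026,0,0],[0.038,0.026,0,0],[0.038,0.026,0,0],[0.038,0.026,0,0],[0.038,0.026,0,0],[0.038,0.026,0,0],[0.038,0.026,0,0],[0.038,0.026,0,0]]'
python3 -m handwheel '[[0.028,0.0185,0,0],[0,0,0,-8],[0,0,0,-8.3],[0,0,0,-8],[0,0,0,-1],[0,0,0,0],[0,0,0,0]]'
python3 - <<'E'
from h import *
s=r.sense();p,_=snap("wrist","w8.png");goal(601.9,-293.6,115,-99.6)
E
```

```text
time: 17.5
tool_pos: [585.1, -262.9, 111.2]
tcp_rot: [180.0, 0.2, -34.9]
ft_force: [1.4, 1.0, -5.3]
finger_gap: 26.9
grip_force: 100.1
time: 18.2
tool_pos: [597.9, -292.5, 112.9]
tcp_rot: [-180.0, 0.1, -9.8]
ft_force: [0.8, -0.4, -4.4]
finger_gap: 27.1
grip_force: 100.2
t 18.2 pos [ 598.  -292.6  113.2] closing yaw -99.8 shift [ 0.004   0.0003 -0.0018] turn -0.2 J6 69.3
```

View pics/w8.png

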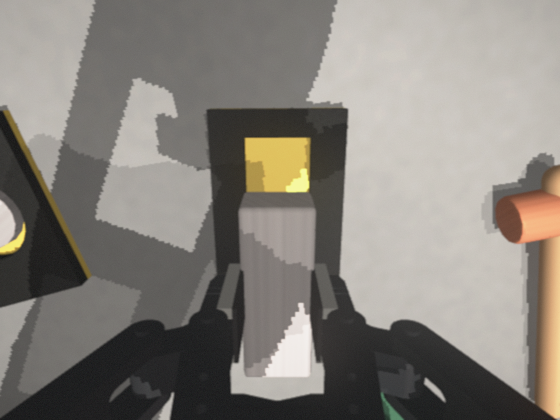

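The bar hangs aligned, its far top edge at row 209, columns 239–316. The cut-out's yellow far edge is at row 138, columns 245–310, and the sheet's far edge at row 109, columns 207–348. The mallet head on the right is well clear.

```bash
python3 - <<'E'
from h import *
s=r.sense();R=Ro.from_euler('xyz',s['tcp_rot'],degrees=True).as_matrix()
f=lambda uv,z:((ray('wrist',uv,z,s)-s['tool_pos'])@R)[:,:2].round(1)
z=s['tool_pos'][2];print('bar top',f([[239,209],[316,209]],z+12.5),'cut',f([[245,138],[310,138]],6),'sheet',f([[207,109],[348,109]],16))
E
```

```text
bar top [[ 38.9 -14.4]
 [ 38.9  14.2]] cut [[ 51.  -21.9]
 [ 51.   21.9]] sheet [[ 70.3 -44.5]
 [ 70.2  44.6]]
```

```bash
python3 -m handwheel '[[0.0053,0,0.02,0],[0,0,0.025,0],[0,0,0.02,0],[0,0,0.015,0],[0,0,0.007,0],[0,0,0.003,0],[0,0,0.001,0],[0,0,0,0],[0,0,0,0]]'
```

```text
time: 19.15
tool_pos: [604.3, -294.2, 24.1]
tcp_rot: [180.0, -0.1, -9.6]
ft_force: [-0.2, -0.1, -5.4]
finger_gap: 27.3
grip_force: 100.1
```

```bash
python3 -m handwheel '[[0,0,0.0015,0],[0,0,0.001,0],[0,0,0,0],[0,0,0,0]]'
python3 -m handwheel '[[0,0,0,0],[0,0,0,0]]' 0.045
python3 -m handwheel '[[0,0,-0.02,0],[0,0,-0.03,0],[0,0,-0.04,0],[0,0,-0.04,0],[0,0,0,0],[0,0,0,0]]' 0.065
python3 - <<'E'
from h import *
s=r.sense();p,_=snap("wrist","w9.png");goal(391,-342.5,130,-99.6)
h=cv2.cvtColor(p,cv2.COLOR_RGB2HSV).astype(int)
y=(h[...,0]>20)&(h[...,0]<45)&(h[...,1]>100)&(h[...,2]>70)
m=y.astype(np.uint8);m[:, :180]=0;m[:,400:]=0
g=cv2.boundingRect(m);print('yellow box',g)
for a,c,q in blobs((h[...,2]>150)&(h[...,1]<40)&(np.indices(m.shape)[1]>g[0])&(np.indices(m.shape)[1]<g[0]+g[2])&(np.indices(m.shape)[0]>g[1])&(np.indices(m.shape)[0]<g[1]+g[3]+10),100):print(a,c,cv2.boundingRect(q.astype(np.uint8)),rect(q,'wrist',32,s))
E
```

```text
time: 19.55
tool_pos: [603.9, -294.0, 20.9]
tcp_rot: [180.0, -0.0, -9.6]
ft_force: [-0.2, 0.6, -0.0]
finger_gap: 26.8
grip_force: 100.6
time: 19.75
tool_pos: [604.0, -294.1, 20.9]
tcp_rot: [180.0, -0.1, -9.6]
ft_force: [0.2, -0.2, 0.6]
finger_gap: 44.5
grip_force: 0.0
time: 20.35
tool_pos: [604.9, -294.5, 152.8]
tcp_rot: [179.9, -0.2, -9.6]
ft_force: [-0.3, 0.1, -0.0]
finger_gap: 64.8
grip_force: 0.0
t 20.4 pos [ 603.7 -293.9  150.5] closing yaw -99.6 shift [-0.2016  0.0835  0.0204] turn -0.0 J6 69.3
yellow box (247, 141, 58, 111)
3585 [276.69037657 206.42203626] (258, 157, 38, 99) (array([ 602.6, -293.6], dtype=float32), (np.float32(77.3), np.float32(29.1)), np.float32(170.3))
```

View pics/w9.png

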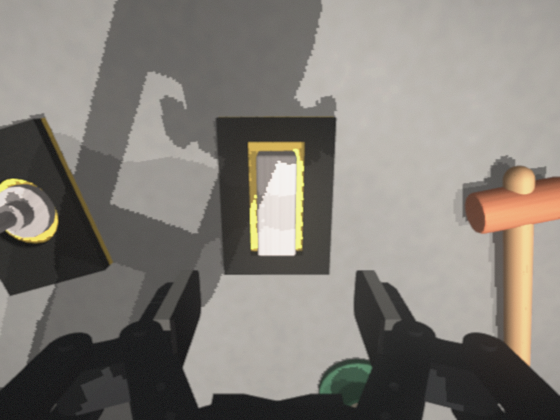

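The bar is home with a gap all round, at (258–296,152–256). Now the bulb, and I'll locate it by colour from the hover.

```bash
python3 -m handwheel '[[-0.0405,0.0167,0.002,0],[-0.0405,0.0167,0.002,0],[-0.0405,0.0167,0.002,0],[-0.0405,0.0167,0.002,0],[-0.0405,0.0167,0.002,0],[0,0,0,0],[0,0,0,0]]' 0.0854 20
python3 - <<'E'
from h import *
s=r.sense();p,_=snap("wrist","w10.png")
h=cv2.cvtColor(p,cv2.COLOR_RGB2HSV).astype(int);R=Ro.from_euler('xyz',s['tcp_rot'],degrees=True).as_matrix()
f=lambda uv,z:(ray('wrist',uv,z,s)[0].round(1),((ray('wrist',uv,z,s)-s['tool_pos'])@R)[0].round(1))
gn=(h[...,0]>50)&(h[...,0]<90)&(h[...,1]>60)
for a,c,m in blobs(gn,300):print('green',a,c,cv2.boundingRect(m.astype(np.uint8)))
lo=(h[...,0]<30)&(h[...,2]>110)&(h[...,1]>12)&(h[...,1]<110)
for a,c,m in blobs(lo,800):
    b=cv2.boundingRect(m.astype(np.uint8));print('bulb?',a,c,b,f([[b[0]+b[2]/2,b[1]+b[3]/2]],49.6))
goal(391,-342,33,-99.6)
E
```

```text
time: 21.1
tool_pos: [388.5, -341.8, 138.7]
tcp_rot: [-179.9, 0.1, -9.8]
ft_force: [0.0, 0.4, -0.9]
finger_gap: 85.3
grip_force: 0.0
green 2337 [274.14077878 176.58921694] (226, 150, 89, 74)
bulb? 5921 [28.1687215  53.99847999] (0, 0, 88, 152) (array([ 500.2, -220. ,   49.6]), array([  89.6, -138.8,   89.2]))
bulb? 82631 [392.28617589 203.06378962] (129, 0, 431, 416) (array([ 388. , -386.6,   49.6]), array([ 7.2, 44.5, 89. ]))
bulb? 8916 [127.78925527 129.50863616] (56, 45, 130, 171) (array([ 461.8, -255.6,   49.6]), array([ 57.8, -97.2,  89.2]))
t 21.1 pos [ 389.6 -341.8  139.3] closing yaw -99.7 shift [1.500e-03 1.000e-04 1.063e-01] turn -0.1 J6 52.7
```

View pics/w10.png

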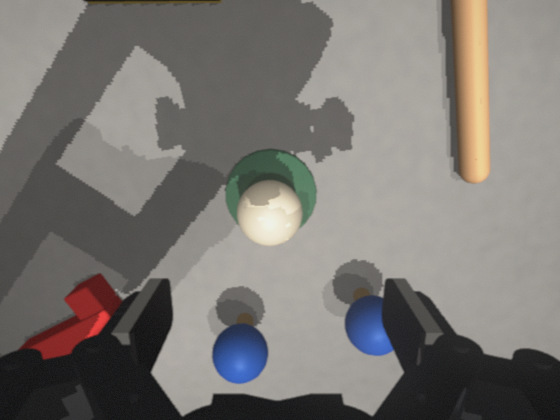

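The opal globe is at (270,213), radius 32 px, on the green lid whose skirt is at (226–316,150–). Blue decoys are at (241,353) and (375,325), the red L is lower left and the mallet handle is at column 475.

```bash
python3 - <<'E'
from h import *
s=r.sense();R=Ro.from_euler('xyz',s['tcp_rot'],degrees=True).as_matrix()
f=lambda uv,z:((ray('wrist',uv,z,s)-s['tool_pos'])@R)[:,:2].round(1)
print('bulb',f([[270,213],[238,213],[302,213]],49.6),ray('wrist',[[270,213]],49.6,s),'lid',f([[271,150],[226,193],[316,193]],14),'blue',f([[241,353],[375,325]],44))
E
```

```text
bulb [[  3.5  -5. ]
 [  3.5 -26.4]
 [  3.5  16.4]] [[ 393.86900784 -337.36349403   49.6       ]] lid [[ 40.2  -4.7]
 [  7.7 -39. ]
 [  7.7  29.2]] blue [[-113.7  -28.6]
 [ -88.    74.1]]
```

```bash
python3 -m handwheel '[[0.0038,-0.005,0.02,0],[0,0,0.025,0],[0,0,0.025,0],[0,0,0.02,0],[0,0,0.01,0],[0,0,0.005,0],[0,0,0,0],[0,0,0,0]]'
python3 -m handwheel '[[0,0,0,0],[0,0,0,0],[0,0,0,0],[0,0,0,0]]' 0.052 20
python3 -m handwheel '[[0,0,0,0],[0,0,0,0]]' 0.046 20
python3 -m handwheel '[[0,0,0,0],[0,0,0,0]]' 0.043 20
python3 -m handwheel '[[0,0,0,0],[0,0,0,0]]' 0.041 20
```

```text
time: 21.95
tool_pos: [395.3, -338.4, 36.3]
tcp_rot: [180.0, -0.1, -9.6]
ft_force: [-0.2, -0.4, 0.4]
finger_gap: 85.1
grip_force: 0.0
time: 22.35
tool_pos: [394.6, -338.1, 35.6]
tcp_rot: [180.0, -0.0, -9.6]
ft_force: [-0.3, -0.8, -0.4]
finger_gap: 52.0
grip_force: 0.0
time: 22.55
tool_pos: [394.5, -337.9, 35.3]
tcp_rot: [-180.0, -0.0, -9.6]
ft_force: [-0.4, 0.1, 0.3]
finger_gap: 46.0
grip_force: 0.0
time: 22.75
tool_pos: [394.5, -337.8, 35.4]
tcp_rot: [-180.0, 0.0, -9.6]
ft_force: [0.3, 1.1, 2.4]
finger_gap: 43.0
grip_force: 9.1
time: 22.95
tool_pos: [394.6, -337.8, 35.4]
tcp_rot: [-180.0, -0.0, -9.6]
ft_force: [-0.6, 2.6, 3.3]
finger_gap: 42.8
grip_force: 19.9
```

```bash
python3 -m handwheel '[[0,0,-0.003,0],[0,0,-0.007,0],[0,0,-0.015,0],[0,0,-0.02,0],[0,0,-0.02,0],[0,0,-0.02,0],[0,0,-0.01,0],[0,0,0,0],[0,0,0,0]]'
python3 -c "
from h import *
goal(586.7,275.8,130,-99.6)"
```

```text
time: 23.85
tool_pos: [394.4, -337.9, 130.2]
tcp_rot: [180.0, -0.0, -9.6]
ft_force: [-0.5, -0.5, 0.1]
finger_gap: 42.6
grip_force: 20.4
t 23.9 pos [ 394.4 -337.9  130.2] closing yaw -99.6 shift [ 8.690e-02 -6.372e-01  1.000e-04] turn -0.0 J6 53.4
```

```bash
python3 -m handwheel '[[0.001,-0.008,0,0],[0.003,-0.02,0,0],[0.004,-0.03,0,0],[0.005,-0.036,0,0],[0.005,-0.036,0,0],[0.005,-0.036,0,0],[0.005,-0.036,0,0],[0.005,-0.036,0,0],[0.005,-0.036,0,0],[0.005,-0.036,0,0]]'
python3 -m handwheel '[[0.005,-0.036,0,0],[0.005,-0.036,0,0],[0.005,-0.036,0,0],[0.005,-0.036,0,0],[0.005,-0.036,0,0],[0.005,-0.036,0,0],[0.005,-0.036,0,0],[0.003,-0.025,0,0],[0.002,-0.015,0,0],[0,0,0,0]]'
python3 - <<'E'
from h import *
goal(586.7,275.8,130,-99.6)
s=r.sense();p,_=snap("wrist","w11.png")
R=Ro.from_euler('xyz',s['tcp_rot'],degrees=True).as_matrix()
print(s['finger_gap'],s['grip_force'])
h=cv2.cvtColor(p,cv2.COLOR_RGB2HSV).astype(int)
d=(h[...,2]<50);d[300:]=0
for a,c,m in blobs(d,800):print('dark',a,c,cv2.boundingRect(m.astype(np.uint8)),rect(m,'wrist',16,s))
E
```

```text
time: 24.85
tool_pos: [488.0, -37.3, 129.1]
tcp_rot: [-180.0, 0.1, -9.6]
ft_force: [0.7, -0.6, -0.2]
finger_gap: 42.6
grip_force: 20.4
time: 25.85
tool_pos: [576.3, 243.3, 129.1]
tcp_rot: [180.0, 0.1, -9.5]
ft_force: [0.1, -1.2, -0.3]
finger_gap: 42.7
grip_force: 20.5
t 25.9 pos [576.3 243.3 129.1] closing yaw -99.5 shift [ 0.0049 -0.0338 -0.0009] turn 0.1 J6 117.7
42.654611452478974 20.472875833511353
```

```bash
python3 - <<'E'
from h import *
s6=dict(tool_pos=np.array([630.3,75.0,150.2]),tcp_rot=np.array([-180,-0.1,-3.9]))
print('w6 rim',ray('wrist',[[31.5,273]],34,s6).round(1),'top rim',ray('top',[[175,158.9]],34).round(1))
p=cv2.imread('pics/w11.png');g=cv2.cvtColor(p,cv2.COLOR_BGR2HSV)
d=((g[...,2]<75)&(np.indices(g.shape[:2])[0]<300)).astype(np.uint8)
for a,c,m in blobs(d,800):print('dark',a,c,cv2.boundingRect(m.astype(np.uint8)))
w6=cv2.imread('pics/w6.png');cr=np.vstack([cv2.resize(p[60:340,0:400],(400,280)),cv2.resize(w6[200:340,0:200],(400,280))])
cv2.imwrite('pics/mont.png',cr)
E
```

```text
w6 rim [[589.  271.8  34. ]] top rim [[584.8 273.8  34. ]]
dark 11809 [473.63011263 107.80184605] (422, 0, 138, 199)
dark 16519 [225.3956656  182.31351777] (142, 93, 169, 207)
dark 2520 [ 15.88650794 262.11111111] (0, 209, 45, 91)
```

```bash
python3 - <<'E'
from h import *
s=r.sense();print(s['tool_pos'].round(1))
p=cv2.imread('pics/w11.png');g=cv2.cvtColor(p,cv2.COLOR_BGR2HSV)
d=((g[...,2]<75)&(np.indices(g.shape[:2])[0]<300)).astype(np.uint8)
m=[m for a,c,m in blobs(d,10000) if c[0]<300][0].astype(np.uint8)
c=max(cv2.findContours(m,cv2.RETR_EXTERNAL,cv2.CHAIN_APPROX_NONE)[0],key=len)
q=cv2.approxPolyDP(cv2.convexHull(c),4,True)[:,0]
for a,b in zip(q,ray('wrist',q,16,s)):print(a,b[:2].round(1))
# yellow / grey boss inside
gr=((g[...,2]>75)&(np.indices(g.shape[:2])[0]<300)).astype(np.uint8);gr[cv2.fillConvexPoly(np.zeros_like(m),q.reshape(-1,1,2),1)==0]=0
for a,c,mm in blobs(gr,60):print('in',a,c.round(1),cv2.boundingRect(mm.astype(np.uint8)))
E
```

```text
[576.3 241.9 129.2]
[265  93] [656.2 236.7]
[310 260] [530.2 224.2]
[222 299] [508.  298.2]
[184 299] [513.1 328.1]
[142 129] [647.1 323.9]
in 1667 [174.1 233.7] (143, 134, 55, 163)
in 2458 [228.7 202.4] (199, 174, 58, 59)
in 65 [289.1 192.2] (285, 184, 9, 15)
in 76 [297.2 220.9] (294, 207, 8, 25)
in 1982 [261.9 268.7] (223, 246, 86, 54)
in 511 [209.3 282. ] (196, 264, 26, 36)
```

View pics/mont.png

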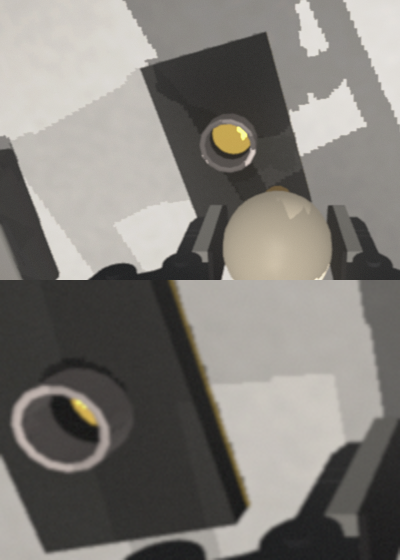

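The upper crop shows the socket rim clearly, centred at full-image (228,203), with the bulb held upright at (277,308) between the pads. The lower crop shows the same rim in w6 at about (30,274).

```bash
python3 - <<'E'
from h import *
s=r.sense()
print('rim',ray('wrist',[[228,203.5]],34,s).round(1))
z=s['tool_pos'][2]+14.2
print('bulb',ray('wrist',[[277,308],[224,308],[330,308],[277,254]],z,s).round(1))
s6=dict(tool_pos=np.array([630.3,75.0,150.2]),tcp_rot=np.array([-180,-0.1,-3.9]))
print('w6 rim',ray('wrist',[[30,274]],34,s6).round(1))
goal(586.5,273.8,130,-99.6)
E
```

```text
rim [[590.1 273.5  34. ]]
bulb [[574.  242.7 143.4]
 [577.6 263.7 143.4]
 [570.4 221.6 143.4]
 [597.4 238.7 143.4]]
w6 rim [[588.2 273.2  34. ]]
t 25.9 pos [576.3 241.9 129.2] closing yaw -99.6 shift [ 0.0048 -0.0331 -0.0009] turn 0.0 J6 117.6
```

```bash
python3 -m handwheel '[[0.001,-0.006,0,0],[0.002,-0.01,0,0],[0.002,-0.01,0,0],[0.002,-0.007,0,0],[0,0,0,0],[0,0,0,0]]'
python3 -m handwheel '[[0,0,0.01,0],[0,0,0.015,0],[0,0,0.015,0],[0,0,0.01,0],[0,0,0.005,0],[0,0,0,0],[0,0,0,0]]'
python3 - <<'E'
from h import *
s=r.sense();p,_=snap("wrist","w12.png");goal(588,273.5,35.4,-99.6)
h=cv2.cvtColor(p,cv2.COLOR_RGB2HSV).astype(int)
d=((h[...,2]<75)&(np.indices(h.shape[:2])[0]<290))
for a,c,m in blobs(d,3000):
    c=max(cv2.findContours(m.astype(np.uint8),cv2.RETR_EXTERNAL,cv2.CHAIN_APPROX_NONE)[0],key=len)
    q=cv2.approxPolyDP(cv2.convexHull(c),4,True)[:,0]
    for a,b in zip(q,ray('wrist',q,16,s)):print(a,b[:2].round(1))
    print()
E
```

```text
time: 26.5
tool_pos: [589.5, 273.1, 130.2]
tcp_rot: [180.0, 0.0, -9.6]
ft_force: [1.0, 0.4, 0.1]
finger_gap: 43.0
grip_force: 20.5
time: 27.2
tool_pos: [589.7, 273.1, 75.5]
tcp_rot: [-180.0, -0.0, -9.6]
ft_force: [0.7, -0.6, -0.2]
finger_gap: 42.4
grip_force: 20.5
t 27.2 pos [590.  273.2  76. ] closing yaw -99.6 shift [-0.0021  0.0001  0.0406] turn -0.0 J6 120.0
[559   0] [688.  116.9]
[559 232] [563.4 108.9]
[511 236] [565.6 136.8]
[503 228] [571.5 141.6]
[527   4] [688.8 132.3]

[320 109] [656.7 238.9]
[343 207] [600.2 233. ]
[322 255] [572.2 248.9]
[215 289] [560.4 317.7]
[165 153] [647.8 326.3]
```

```bash
python3 -m handwheel '[[-0.001,-0.001,0.003,0],[0,0,0.005,0],[0,0,0.006,0],[0,0,0.006,0],[0,0,0,0]]'
python3 -m handwheel '[[0,0,0.005,0],[0,0,0.005,0],[0,0,0.004,0],[0,0,0.002,0],[0,0,0,0],[0,0,0,0]]'
```

```text
time: 27.75
tool_pos: [587.6, 273.8, 53.6]
tcp_rot: [179.9, 0.1, -9.6]
ft_force: [-0.2, 0.5, -1.2]
finger_gap: 42.8
grip_force: 20.5
time: 28.35
tool_pos: [588.7, 274.2, 39.4]
tcp_rot: [-180.0, -0.0, -9.6]
ft_force: [0.6, -0.7, 0.4]
finger_gap: 42.7
grip_force: 20.5
```

```bash
python3 -m handwheel '[[0,0,0.001,0],[0,0,0.001,0],[0,0,0,0],[0,0,0,0]]'
python3 -m handwheel '[[0,0,0.0005,0],[0,0,0.0005,0],[0,0,0,0],[0,0,0,0]]'
```

```text
time: 28.75
tool_pos: [588.7, 274.2, 37.3]
tcp_rot: [180.0, -0.0, -9.6]
ft_force: [-0.8, -0.3, 0.1]
finger_gap: 42.8
grip_force: 20.5
time: 29.15
tool_pos: [588.9, 274.3, 36.5]
tcp_rot: [-180.0, -0.0, -9.6]
ft_force: [0.1, 0.4, 1.5]
finger_gap: 42.8
grip_force: 20.6
```

```bash
python3 -m handwheel '[[0,0,0.0004,0],[0,0,0,0],[0,0,0,0]]'
python3 -c "
from h import *
for i in range(3): r.snapshot('top');s=r.sense();print(s['ft_force'].round(1),s['tool_pos'].round(1))"
```

```text
time: 29.45
tool_pos: [589.0, 274.4, 36.2]
tcp_rot: [-180.0, -0.0, -9.6]
ft_force: [0.6, 1.1, 4.0]
finger_gap: 42.9
grip_force: 20.7
[0.9 0.6 3.8] [589.  274.4  36.3]
[0.7 1.3 3.5] [589.  274.4  36.2]
[2.1 1.3 3.9] [588.9 274.4  36.2]
```

The bulb touches its rim at about 4 N, so it is seated. I release slowly and back off straight up.

```bash
python3 -m handwheel '[[0,0,0,0],[0,0,0,0]]' 0.0435
python3 -m handwheel '[[0,0,0,0],[0,0,0,0],[0,0,0,0]]' 0.05
python3 -m handwheel '[[0,0,0,0],[0,0,0,0],[0,0,0,0],[0,0,0,0]]' 0.08
python3 -m handwheel '[[0,0,-0.01,0],[0,0,-0.02,0],[0,0,-0.03,0],[0,0,-0.03,0],[0,0,-0.03,0],[0,0,0,0],[0,0,0,0]]'
python3 - <<'E'
from h import *
s=r.sense();p,_=snap("wrist","w13.png");print(s['tool_pos'].round(1))
h=cv2.cvtColor(p,cv2.COLOR_RGB2HSV).astype(int)
g=cv2.medianBlur(cv2.cvtColor(p,cv2.COLOR_RGB2GRAY),5)[:300]
c=cv2.HoughCircles(g,cv2.HOUGH_GRADIENT,1.2,60,param1=80,param2=20,minRadius=18,maxRadius=45)
print(c if c is None else [(x.round(1),ray('wrist',[x[:2]],49.6,s).round(1)) for x in c[0][:4]])
t,_=snap("top","t13.png");a=p[100:330,130:430,::-1];b=cv2.resize(t[110:260,140:430,::-1],None,fx=2.5,fy=2.5,interpolation=cv2.INTER_CUBIC)
m=np.zeros((600,725,3),np.uint8);m[:375]=b;m[375:600,:300]=a[:225];cv2.imwrite('pics/fin.png',m)
E
```

```text
time: 29.8
tool_pos: [588.9, 274.2, 36.1]
tcp_rot: [-180.0, -0.0, -9.6]
ft_force: [0.6, 0.0, 3.8]
finger_gap: 43.8
grip_force: 3.8
time: 30.1
tool_pos: [588.1, 273.9, 35.2]
tcp_rot: [180.0, 0.1, -9.6]
ft_force: [-0.3, 0.4, -0.2]
finger_gap: 49.9
grip_force: 0.0
time: 30.5
tool_pos: [588.6, 274.2, 35.9]
tcp_rot: [180.0, 0.0, -9.6]
ft_force: [0.5, 0.3, 0.1]
finger_gap: 79.9
grip_force: 0.0
time: 31.2
tool_pos: [589.5, 274.5, 157.9]
tcp_rot: [-179.9, -0.2, -9.6]
ft_force: [-0.1, 0.1, -1.1]
finger_gap: 79.8
grip_force: 0.0
[589.5 274.5 157.9]
[(array([276.6, 211.8,  29.6], dtype=float32), array([[588.3, 275.5,  49.6]])), (array([487.8,  60.6,  43. ], dtype=float32), array([[665.4, 126.1,  49.6]])), (array([485.4, 123. ,  44.3], dtype=float32), array([[626.4, 127.4,  49.6]])), (array([ 35.4, 256.2,  32.3], dtype=float32), array([[584.1, 460.2,  49.6]]))]
```

By circle fit, the released globe is centred at (588.3, 275.5), over the socket at about (589, 274). Rim contact came within 1 mm of the height at which I picked it up, so it is fully down. Handing in.

```bash
python3 -c "
from bench import r
print(r.hand_in())"
```

```text
the job is handed in; nothing more can be done
None
```

I handed the job in at about 31 s of robot time: all four tools are in their inserts as far as the images and force readings show, and the hand-in returned no verdict. The last picture of the bulb was checked by circle fit rather than by eye, because the 14 views were used up.

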